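# Sort the inspected prints and lock the transit rack

### The job

The keeper lever of the transit rack has been left part-way: first throw it into its loading notch (the two thin bars) so that the nests are clear. Then sort every printed housing from the print sheet by its tag, one to a nest and lying flat on its floor: green round tags go into the transit rack, red diamond tags into the grey reject tray. When all are in their nests, throw the lever back into its locked notch (the solid mark), so that the bar keeps the passed housings in for the drive, and leave the tools and the tape lying around alone.

Things in the scene. Friction and masses are not known exactly. Their poses are not given: they have to be found in the camera images.
- pass_housing1_mid (a point): centre (half-way up) of a grey printed housing, a block 70 x 44 x 38 mm (long along its own x, 44 mm along y, z up), about 0.13 kg, alike but for a round green tag (28 mm disc): it has passed inspection. Starts on the print sheet (top 3 mm above the table). A half turn makes no difference. May be absent
- pass_housing2_mid (a point): centre (half-way up) of a grey printed housing, a block 70 x 44 x 38 mm (long along its own x, 44 mm along y, z up), about 0.13 kg, alike but for a round green tag (28 mm disc): it has passed inspection. Starts on the print sheet (top 3 mm above the table). A half turn makes no difference. May be absent
- pass_housing3_mid (a point): centre (half-way up) of a grey printed housing, a block 70 x 44 x 38 mm (long along its own x, 44 mm along y, z up), about 0.13 kg, alike but for a round green tag (28 mm disc): it has passed inspection. Starts on the print sheet (top 3 mm above the table). A half turn makes no difference. May be absent
- reject_housing1_mid (a point): centre (half-way up) of a grey printed housing, a block 70 x 44 x 38 mm (long along its own x, 44 mm along y, z up), about 0.13 kg, alike but for a red diamond tag (24 mm square turned 45 degrees): it is rejected. Starts on the print sheet (top 3 mm above the table). A half turn makes no difference. May be absent
- reject_housing2_mid (a point): centre (half-way up) of a grey printed housing, a block 70 x 44 x 38 mm (long along its own x, 44 mm along y, z up), about 0.13 kg, alike but for a red diamond tag (24 mm square turned 45 degrees): it is rejected. Starts on the print sheet (top 3 mm above the table). A half turn makes no difference. May be absent
- reject_housing3_mid (a point): centre (half-way up) of a grey printed housing, a block 70 x 44 x 38 mm (long along its own x, 44 mm along y, z up), about 0.13 kg, alike but for a red diamond tag (24 mm square turned 45 degrees): it is rejected. Starts on the print sheet (top 3 mm above the table). A half turn makes no difference. May be absent
- pass_nest1 (a point): centre of the floor of nest 1 of the transit rack (aluminium base, black walls; the rack with the keeper lever). 78 mm long along this point's x, 52 mm wide along y, floor 10 mm above the table, walls 12 mm high and 4 mm thick; both long sides are open in the middle (46 mm) for fingers. Nests are 82 mm apart along x. A seated housing's centre is 19 mm above this point
- pass_nest2 (a point): centre of the floor of nest 2 of the transit rack (aluminium base, black walls; the rack with the keeper lever). 78 mm long along this point's x, 52 mm wide along y, floor 10 mm above the table, walls 12 mm high and 4 mm thick; both long sides are open in the middle (46 mm) for fingers. Nests are 82 mm apart along x. A seated housing's centre is 19 mm above this point
- pass_nest3 (a point): centre of the floor of nest 3 of the transit rack (aluminium base, black walls; the rack with the keeper lever). 78 mm long along this point's x, 52 mm wide along y, floor 10 mm above the table, walls 12 mm high and 4 mm thick; both long sides are open in the middle (46 mm) for fingers. Nests are 82 mm apart along x. A seated housing's centre is 19 mm above this point
- reject_nest1 (a point): centre of the floor of nest 1 of the reject tray (all grey plastic, no lever). 78 mm long along this point's x, 52 mm wide along y, floor 10 mm above the table, walls 12 mm high and 4 mm thick; both long sides are open in the middle (46 mm) for fingers. Nests are 82 mm apart along x. A seated housing's centre is 19 mm above this point
- reject_nest2 (a point): centre of the floor of nest 2 of the reject tray (all grey plastic, no lever). 78 mm long along this point's x, 52 mm wide along y, floor 10 mm above the table, walls 12 mm high and 4 mm thick; both long sides are open in the middle (46 mm) for fingers. Nests are 82 mm apart along x. A seated housing's centre is 19 mm above this point
- reject_nest3 (a point): centre of the floor of nest 3 of the reject tray (all grey plastic, no lever). 78 mm long along this point's x, 52 mm wide along y, floor 10 mm above the table, walls 12 mm high and 4 mm thick; both long sides are open in the middle (46 mm) for fingers. Nests are 82 mm apart along x. A seated housing's centre is 19 mm above this point
- keeper_lever (a joint): keeper lever's angle, rad, growing clockwise from above. 0: locked notch (solid black mark), keeper bar over the transit rack's nests. 1.5: loading notch (two thin bars), bar swung clear to the left. Range -0.3 to 1.8. Each notch is a sprung detent that centres the lever from within about 0.1 rad; about 3 N at the grip to enter or leave, elsewhere under 1 N; it stays where it is left
- lever_grip (a point): centre of the lever's upright round black grip, 24 mm in diameter, from 66 to 118 mm above the table (this point at 92 mm), 100 mm from the pivot; the flat lever arm below it spans 60 to 68 mm above the table, so the fingers must stay above 70 mm
- lever_pivot (a point): pivot axis of the lever (fixed, upright), 64 mm above the table. Its x runs along the nests from nest 1 to nest 3; in these axes the grip lies 100 mm away at angle (300 degrees minus the joint value), counter-clockwise from x. The keeper bar, 255 mm long, has its underside 60 mm above the table, 12 mm over seated housings
- scraper: print scraper, 200 mm long, lying beyond the print sheet; not part of the job, leave alone
- tape_roll: roll of tape lying flat, 90 mm across, 24 mm high, beyond the reject tray; origin at the middle of its underside; not part of the job, leave alone
- screwdriver: screwdriver, 180 mm long, up to 30 mm high, lying between the print sheet and the transit rack; not part of the job, leave alone
- calliper: steel calliper, 160 mm long, lying flat to the right of the reject tray; origin at the middle of its underside; not part of the job, leave alone

How it is judged:
By the outcome, as a careful person would: the job done as asked, in the order asked, and still so for the second after the job is handed in, with the robot touching nothing.
Of pass_housing1, pass_housing2, pass_housing3, reject_housing1, reject_housing2, reject_housing3 only 4 to 6 are there at a start; the rules pass over those that are not, and their reading is None.
At some moment in a run one of pass_housing1, pass_housing2, pass_housing3, reject_housing1, reject_housing2, reject_housing3 may be knocked a few centimetres aside while the robot is not near it.
Once in a run the grip may slacken for a moment while it holds something.
It also fails if it takes over 210 s, if anything falls off the work surface, if the arm or the gripper's body presses on something with over 40 N, if the wrist force passes 120 N, or if a joint passes its speed limit or range.

### The arm

A 6-joint arm with a two-finger parallel gripper is mounted at the origin on the work surface. World frame = base frame: x ahead of the robot, y to its left, z up, the work surface at z = 0. Lengths are in m, angles in rad, forces in N, time in s.
With the tool pointing down it reaches from about 0.325 to 0.875 m from the base axis. Payload 4.4 kg.
Tool frame: the origin (TCP) lies midway between the tips of the shut fingers; the grasp point (between the pads) lies 19 mm behind it (manip.hold_point_z is the distance from the TCP to the grasp point, in m); z points along the fingers, y is the line along which they close (so a half turn about z gives the same grasp; the last joint's range is limited). The gripper opens to 85 mm and grips with 20 to 120 N. Pads are 22 mm wide; open, the fingers measure 114 mm over their backs; the gripper's body (76 mm by 85 mm) begins 54 mm behind the grasp point. The pads swing forward as they close: fully open they stand 13 mm farther back than shut.
Start: joints at [1.145, 0.207, 1.542, -0, 1.393, -0.15], TCP at [0.157, 0.553, 0.231] pointing down, gripper open.
Joint ranges: [-2.73, 2.73], [-0.86, 2.22], [0.23, 2.46], [-1.11, 4.25], [0.08, 2.63], [-2.82, 2.82]. Speed limits (rad/s): [2.79, 2.79, 3.14, 3.14, 3.14, 3.14].

### API

Orientations are given as a 3x3 rotation matrix whose columns are the frame's x, y, z axes.
In Python, from rig import monitor, imaging, job, manip gives the robot as it stands.
- The arm moves only by the tool send_rows, never from a script. Its argument "targets" is a list that holds one entry, the list of rows, each a list of 5 numbers: the shift along the tool's x, y, z in cm, then the turn about the tool's z in degrees, then the gripper's target within -1 to 1 (shut at 1, half-way at 0, fully open at -1). A call has 1 to 10 rows; each row is the pose to reach, as a shift and turn from the pose commanded when the call began, along the tool's axes at that moment; what a row does not reach only later rows make up. A row lasts 1/8 s, in which the tool goes at most 62.5 mm and 10.7 degrees, less where a joint would pass 70% of its speed; a pose out of reach is approached as far as the arm can. A call with a gripper value outside its range is refused whole. The fingers move at their own pace and stop on an object; "squeeze" is the grip in N (left out, the last holds). Time passes only in rows, so rows that repeat a pose let the fingers close. It gives the time, the measured TCP pose, the force, the opening and the grip force at its end, in the units of the state.
- monitor.observe(): the state, without advancing time (a new reading comes with each control period).
- imaging.get_image(name): name is "scene" or "top" or "wrist"; returns a dict with "img" (420x560x3 uint8, red, green, blue), "range_z" (420x560 float32, m along the optical axis (not along the pixel's ray), 0 where there is no reading), "K" (3x3 intrinsics, pixels), "extrinsics" (4x4, takes a point from world to camera coordinates). Camera axes: x right, y up, looking along -z (the intrinsics and any distortion apply to the point x, -y, -z); pixel columns grow to the right and rows downward; lengths in m; the calibration is good to about 2 mm. A picture is of the moment at which its call begins.
- job.job_done(): hands the job in; it is judged then, once.
The state is a dict: "time": time; "q": joint angles; "qvel": joint speeds; "tau": joint torques, N m; "position": TCP position; "ee_rot": TCP orientation; "wrist_force": force on the tool from outside, world axes, zero at the start; "moment": the same for the moment, N m; "width": finger opening in m; "gripper_force": force on a finger pad.
Only numpy, scipy, OpenCV 4.12 (cv2) and the standard library are available. Lean on these libraries where they do the work, as an engineer would, in place of code of your own. Each camera call takes 0.05 s, during which the arm holds its last target. There are 200 camera calls.

## Working session

There is one attempt and no reset: what is moved stays moved. The work goes in short steps, Python scripts to look and compute and a tool call to move; the robot and the scene stay as the last step left them, time stands still between calls to the robot, and variables do not carry over. Pictures are saved under pics/ and viewed, at most 14 in all, crops included, and the job is handed in when it is done.

Besides the shell and the picture viewer there is one more tool, called after "Emit:" by a JSON object that holds its "fn" and its "kwargs", one argument or row to a line. send_rows: Moves the arm, as the interface text tells. Its arguments: {"type":"object","properties":{"targets":{"type":"array","items":{"type":"array","items":{"type":"array","items":{"type":"number"}}}},"squeeze":{"type":"number"}},"required":["targets"]}

```bash
ls; mkdir -p pics
cat > h.py <<'E'
import numpy as np, cv2
from rig import monitor, imaging, job, manip
def snap(name,fn=None):
    d=imaging.get_image(name)
    if fn: cv2.imwrite('pics/'+fn,d['img'][:,:,::-1])
    np.savez('last_'+name,**{k:d[k] for k in('img','range_z','K','extrinsics')})
    return d
def load(name): return dict(np.load('last_'+name+'.npz'))
def ray(d,u,v):
    K=d['K'];E=d['extrinsics']
    c=np.array([(u-K[0,2])/K[0,0],-(v-K[1,2])/K[1,1],-1.])
    R=E[:3,:3];return -R.T@E[:3,3],R.T@c
def atz(d,u,v,z):
    o,r=ray(d,u,v);return o+r*(z-o[2])/r[2]
def cloud(d):
    h,w=d['range_z'].shape;K=d['K'];E=d['extrinsics']
    u,v=np.meshgrid(np.arange(w),np.arange(h))
    Z=d['range_z'];c=np.stack([(u-K[0,2])/K[0,0]*Z,-(v-K[1,2])/K[1,1]*Z,-Z],-1)
    return (c-E[:3,3])@E[:3,:3]
E
python3 - <<'E'
from h import *
for n in('top','scene'):
    d=snap(n,n+'1.png'); print(n,d['K'].tolist(),d['extrinsics'].round(3).tolist())
print(monitor.observe()); print(manip.hold_point_z)
E
```

```text
pics
top [[499.7219647486455, 0.0, 288.3490184667957], [0.0, 499.7219647486455, 204.74753365690103], [0.0, 0.0, 1.0]] [[-0.003, -1.0, 0.009, -0.09], [0.982, -0.001, 0.188, -0.588], [-0.188, 0.009, 0.982, -1.5], [0.0, 0.0, 0.0, 1.0]]
scene [[427.0449592007166, 0.0, 276.50244248948013], [0.0, 427.0449592007166, 209.4757806137276], [0.0, 0.0, 1.0]] [[0.413, 0.911, -0.012, -0.151], [-0.707, 0.329, 0.626, 0.402], [0.574, -0.25, 0.78, -1.545], [0.0, 0.0, 0.0, 1.0]]
{'time': 0.1, 'q': array([ 1.14452822e+00,  2.07381711e-01,  1.54281746e+00,  2.63458208e-05,
        1.39350916e+00, -1.50480134e-01]), 'qvel': array([ 1.62142940e-03, -1.00192653e-03, -2.30154435e-03, -2.56732961e-05,
        1.54867198e-03,  3.63335893e-04]), 'tau': array([-3.23745471e-04, -3.84087789e+01, -2.92550272e+01, -7.58419264e-05,
        4.83167387e-03,  4.88419801e-06]), 'position': array([0.15627992, 0.55264046, 0.23021221]), 'ee_rot': array([[-9.62209502e-01,  2.72308773e-01, -8.98395460e-04],
       [ 2.72310039e-01,  9.62207656e-01, -1.91563789e-03],
       [ 3.42797987e-04, -2.08788708e-03, -9.99997762e-01]]), 'wrist_force': array([ 0.19624057, -0.2933473 ,  0.31055113]), 'moment': array([ 0.0597387 , -0.01713258, -0.00610725]), 'gripper_force': 0.0, 'width': 0.08514731890418653}
0.0187
```

Run:
```python
import cv2
cv2.imwrite('pics/top1x.png',cv2.resize(cv2.imread('pics/top1.png'),(800,600),interpolation=cv2.INTER_CUBIC))
```

```text
(no output)
```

View pics/top1x.png

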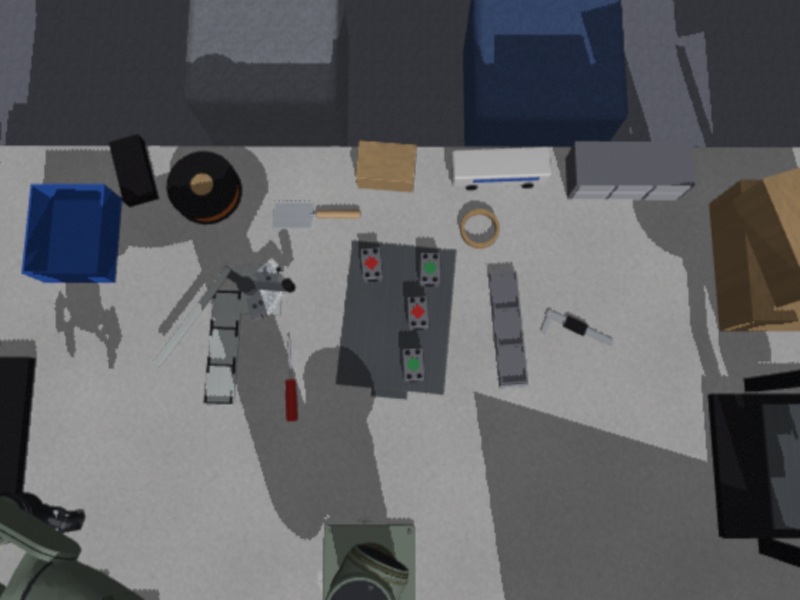

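View pics/scene1.png

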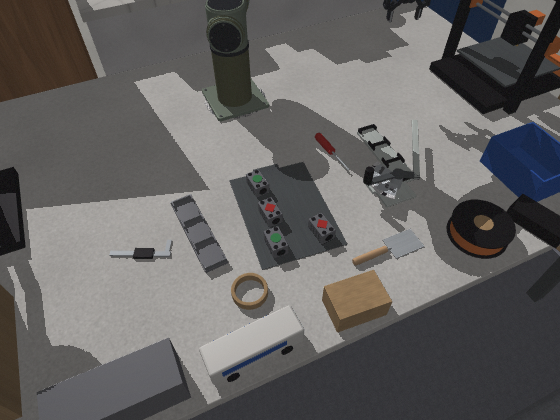

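The top view shows four housings on the sheet (red ≈(371,264) and (417,312), green ≈(429,267) and (413,364), in the 800×600 view). The transit rack is at the left with its lever grip near (288,285), and the reject tray is at (507,324). I'll enlarge that area.

Run:
```python
from h import *
d=load('top');im=d['img'][:,:,::-1][160:300,105:265]
cv2.imwrite('pics/c1.png',cv2.resize(im,None,fx=4,fy=4,interpolation=cv2.INTER_CUBIC))
im=d['img'][:,:,::-1][160:300,225:385]
cv2.imwrite('pics/c2.png',cv2.resize(im,None,fx=4,fy=4,interpolation=cv2.INTER_CUBIC))
P=cloud(d)
# tags
hsv=cv2.cvtColor(d['img'],cv2.COLOR_RGB2HSV)
for nm,m in(('red',((hsv[...,0]<10)|(hsv[...,0]>170))&(hsv[...,1]>130)),('green',(abs(hsv[...,0].astype(int)-65)<20)&(hsv[...,1]>100))):
    n,l,s,c=cv2.connectedComponentsWithStats(m.astype(np.uint8))
    for i in range(1,n):
        if s[i,4]>20: print(nm,s[i],c[i].round(1),atz(d,*c[i],.041).round(4),np.median(P[l==i],0).round(3))
```

```text
red [255 180  10   9  53] [259.5 183.7] [ 6.586e-01 -3.000e-04  4.100e-02] [ 0.659 -0.002  0.043]
red [288 213   9  10  53] [292.  217.7] [ 0.5493 -0.1027  0.041 ] [ 0.549 -0.103  0.043]
red [200 266   8  29 202] [203.4 279.9] [0.3572 0.1687 0.041 ] [0.357 0.171 0.022]
green [297 183   8   8  54] [300.5 186.9] [ 0.6482 -0.1301  0.041 ] [ 0.647 -0.13   0.042]
green [285 251   9   8  56] [289.  254.5] [ 0.4341 -0.0931  0.041 ] [ 0.434 -0.093  0.043]
```

View pics/c1.png

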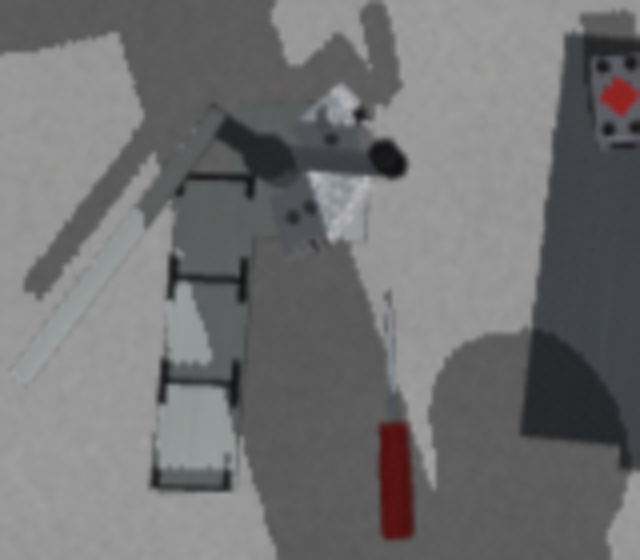

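View pics/c2.png

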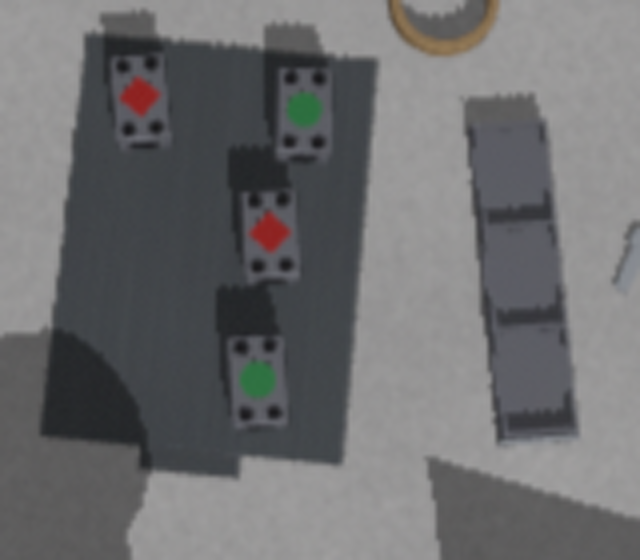

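The lever grip top is at crop (388,158) and the pivot at about (268,157). The bar points down-left, so the lever is at roughly 0.5 rad, and nest 1 is the near end of the rack. The tags give the housing positions. Next I compute the numbers.

```bash
cat >> h.py <<'E'
def rel(x,y,z,yaw):
    """shift (cm) in tool axes and turn (deg) to TCP x,y,z with closing line at yaw deg (mod 180)"""
    s=monitor.observe();R=s['ee_rot'];p=s['position']
    d=R.T@(np.array([x,y,z])-p)*100
    c=np.degrees(np.arctan2(R[1,1],R[0,1]));t=-((yaw-c+90)%180-90)
    print('at',p.round(4),'yaw %.1f'%c,'| shift',d.round(2),'turn %.1f'%t,'alt %.1f'%(t-np.sign(t)*180),'q6 %.2f'%s['q'][5],'t %.1f'%s['time'])
E
python3 - <<'E'
from h import *
d=load('top')
f=lambda x,y,z,ox=105:atz(d,(x+.5)/4-.5+ox,(y+.5)/4-.5+160,z)
g=f(388,158,.118);pv=f(268,157,.068);b=f(20,375,.066);b0=f(220,112,.066)
print('grip',g,'pivot',pv,'bar',b,b0,np.linalg.norm((g-pv)[:2]))
for n,c,z in(('rackBL',(152,488),.022),('rackBR',(230,488),.022),('rackTL',(181,177),.022),('rackTR',(253,177),.022)):print(n,f(*c,z).round(4))
for n,c,z in(('trayBL',(502,420),.022),('trayBR',(573,415),.022),('trayTL',(473,122),.022),('trayTR',(543,122),.022)):print(n,f(*c,z,225).round(4))
P=cloud(d)
# high points near lever
m=(P[...,2]>.05)&(P[...,2]<.13)&(abs(P[...,0]-.6)<.15)&(abs(P[...,1]-.2)<.25)
Q=P[m];h=Q[Q[:,2]>.105];print(len(h),h.mean(0),h.min(0),h.max(0))
# housing orientation from depth
for c in((.6586,-.0003),(.5493,-.1027),(.6482,-.1301),(.4341,-.0931)):
    m=(np.hypot(P[...,0]-c[0],P[...,1]-c[1])<.05)&(P[...,2]>.03)&(P[...,2]<.055)
    r=cv2.minAreaRect(P[m][:,:2].astype(np.float32)*1000);print(c,m.sum(),r)
rel(g[0],g[1],.14,0)
E
```

```text
grip [0.59318759 0.16859385 0.118     ] pivot [0.60425859 0.26962111 0.068     ] bar [0.43636624 0.45057758 0.066     ] [0.64039778 0.30877778 0.066     ] 0.10163205427207653
rackBL [0.3531 0.3587 0.022 ]
rackBR [0.353  0.2987 0.022 ]
rackTL [0.5975 0.3485 0.022 ]
rackTR [0.5974 0.2914 0.022 ]
trayBL [ 0.404  -0.2837  0.022 ]
trayBR [ 0.4077 -0.3392  0.022 ]
trayTL [ 0.6417 -0.2666  0.022 ]
trayTR [ 0.6417 -0.3228  0.022 ]
53 [0.59689557 0.17188002 0.11585334] [0.58649974 0.16169414 0.10507922] [0.60917178 0.18315132 0.1249114 ]
(0.6586, -0.0003) 303 ((657.4656982421875, -0.7282142639160156), (70.9076156616211, 43.9268913269043), 5.467870712280273)
(0.5493, -0.1027) 321 ((549.4869384765625, -102.94583129882812), (44.11605453491211, 71.78670501708984), 89.94303131103516)
(0.6482, -0.1301) 308 ((646.2195434570312, -130.22129821777344), (41.564823150634766, 70.73883056640625), 89.7040023803711)
(0.4341, -0.0931) 326 ((434.9333801269531, -93.13233947753906), (43.43943405151367, 71.6533432006836), 89.95675659179688)
at [0.1563 0.5526 0.2302] yaw 74.2 | shift [-52.5  -25.04   9.06] turn 74.2 alt -105.8 q6 -0.15 t 0.1
```

Emit:
{"fn": "send_rows", "kwargs": {
  "targets": [
    [[-5.3,-2.5,1,10,-1],[-10.6,-5,2,20,-1],[-15.8,-7.5,3,30,-1],[-21,-10,4,40,-1],[-26.3,-12.5,5,50,-1],[-31.5,-15,6,60,-1],[-36.8,-17.5,6,70,-1],[-42,-20,6,79.7,-1],[-47.3,-22.4,6,79.7,-1],[-52.6,-24.9,6,79.7,-1]]
  ],
  "squeeze": 40
}}

```text
time: 1.35
position: [0.5958, 0.169, 0.1707]
ee_rot: [[0.096, 0.995, -0.001], [0.995, -0.096, 0.0], [0.0, -0.001, -1.0]]
wrist_force: [0.2, -0.1, 0.5]
width: 0.0854
gripper_force: 0.0
```

Run:
```python
from h import *
d=snap('wrist','w1.png');P=cloud(d)
rel(.5946,.170,.08,-5.5)
m=(P[...,2]>.105)&(P[...,2]<.125)&(np.hypot(P[...,0]-.595,P[...,1]-.17)<.05)
h=P[m];print(m.sum(), h.mean(0) if m.sum() else 0, cv2.minEnclosingCircle(h[:,:2].astype(np.float32)) if m.sum() else 0)
```

```text
at [0.6017 0.163  0.171 ] yaw -5.8 | shift [ 0.66 -0.83  9.09] turn -0.3 alt 179.7 q6 0.23 t 1.4
1260 [0.59615615 0.17437989 0.11689106] ((0.595944881439209, 0.1725192368030548), 0.01199144497513771)
```

View pics/w1.png

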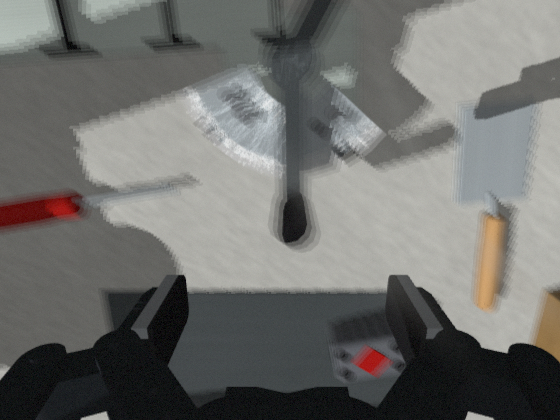

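The grip shows at about (292,225), blurred because the arm was still settling. It lies close to the estimate, so I descend and close.

Emit:
{"fn": "send_rows", "kwargs": {
  "targets": [
    [[0.1,0.1,2,0,-1],[0.1,0.1,5,0,-1],[0.1,0.1,7.5,0,-1],[0.1,0.1,9,0,-1],[0.1,0.1,9,0,-1],[0.1,0.1,9,0,1],[0.1,0.1,9,0,1],[0.1,0.1,9,0,1],[0.1,0.1,9,0,1],[0.1,0.1,9,0,1]]
  ],
  "squeeze": 40
}}

```text
time: 2.65
position: [0.5966, 0.1714, 0.0823]
ee_rot: [[0.096, 0.995, 0.001], [0.995, -0.096, 0.0], [0.0, 0.001, -1.0]]
wrist_force: [-1.7, -0.1, 3.6]
width: 0.0233
gripper_force: 39.5
```

Run:
```python
from h import *
rel(.5946,.170,.08,-5.5); s=monitor.observe(); print(s['width'],s['gripper_force'],s['wrist_force'])
R=s['ee_rot'];p=s['position'];pv=np.array([.604,.2696]);r=p[:2]-pv;print(np.hypot(*r),np.degrees(np.arctan2(r[1],r[0])))
# arc of 53.5 deg cw about pivot at radius 0.1
a0=np.arctan2(r[1],r[0])
for k in range(1,11):
    a=a0-np.radians(53.5)*k/10
    t=pv+np.hypot(*r)*np.array([np.cos(a),np.sin(a)])
    print((R.T@np.r_[t-p[:2],0]*100).round(2),5.35*k)
```

```text
at [0.5966 0.1714 0.0823] yaw -5.5 | shift [-0.16 -0.19  0.23] turn -0.0 alt 180.0 q6 0.24 t 2.6
0.023315223032117464 39.49792563915253 [-1.68142278 -0.1178021   3.55104969]
0.09849187523116365 -94.31429242978913
[ 0.02 -0.92 -0.  ] 5.35
[ 0.13 -1.83 -0.  ] 10.7
[ 0.33 -2.73 -0.  ] 16.049999999999997
[ 0.6  -3.61 -0.  ] 21.4
[ 0.96 -4.45 -0.01] 26.75
[ 1.4  -5.26 -0.01] 32.099999999999994
[ 1.91 -6.03 -0.01] 37.449999999999996
[ 2.48 -6.74 -0.01] 42.8
[ 3.13 -7.4  -0.01] 48.15
[ 3.83 -8.   -0.01] 53.5
```

Emit:
{"fn": "send_rows", "kwargs": {
  "targets": [
    [[0,-0.9,-0.3,5,1],[0.1,-1.8,-0.3,11,1],[0.3,-2.7,-0.3,16,1],[0.6,-3.6,-0.3,21,1],[1.0,-4.45,-0.3,27,1],[1.4,-5.3,-0.3,32,1],[1.9,-6.0,-0.3,37,1],[2.5,-6.75,-0.3,43,1],[3.1,-7.4,-0.3,48,1],[3.8,-8.0,-0.3,53,1]]
  ]
}}

```text
time: 3.9
position: [0.5184, 0.2178, 0.0823]
ee_rot: [[0.854, 0.521, -0.002], [0.521, -0.854, 0.001], [-0.002, -0.002, -1.0]]
wrist_force: [0.5, 3.6, -7.2]
width: 0.023
gripper_force: 40.8
```

Emit:
{"fn": "send_rows", "kwargs": {
  "targets": [
    [[0,0,0,0,1],[0,0,0,0,1],[0,0,0,0,1]]
  ]
}}

```text
time: 4.28
position: [0.5186, 0.2175, 0.0824]
ee_rot: [[0.852, 0.524, -0.003], [0.524, -0.852, 0.001], [-0.002, -0.003, -1.0]]
wrist_force: [1.2, 6.4, -9.7]
width: 0.0232
gripper_force: 40.5
```

Run:
```python
from h import *
s=monitor.observe(); print(s['position'],s['width'],s['wrist_force'])
r=s['position'][:2]-np.array([.604,.2696]);print(np.hypot(*r),np.degrees(np.arctan2(r[1],r[0])))
d=snap('top','t2.png');P=cloud(d)
m=(P[...,2]>.058)&(P[...,2]<.075)&(P[...,0]>.3)&(P[...,0]<.85)&(P[...,1]>.25)&(P[...,1]<.6)
Q=P[m];far=Q[np.hypot(*(Q[:,:2]-[.604,.2696]).T)>.06];l=cv2.fitLine(far[:,:2].astype(np.float32),cv2.DIST_HUBER,0,.01,.01).ravel()
print(len(far),far.min(0),far.max(0),l,np.degrees(np.arctan2(l[1],l[0])))
# rack and tray floor/wall fits
for n,x0,x1,y0,y1 in(('rack',.33,.63,.28,.38),('tray',.38,.67,-.36,-.24)):
    m=(P[...,2]>.006)&(P[...,2]<.03)&(P[...,0]>x0)&(P[...,0]<x1)&(P[...,1]>y0)&(P[...,1]<y1)
    print(n,m.sum(),cv2.minAreaRect(P[m][:,:2].astype(np.float32)*1000))
```

```text
[0.5185802  0.21750538 0.08236826] 0.02316704933466132 [ 1.23138367  6.43062266 -9.68065608]
0.10005194055076001 -148.62240921478264
566 [0.623015   0.26812531 0.05801276] [0.83433873 0.59895349 0.07479076] [0.16736157 0.9858956  0.65779287 0.4000336 ] 80.36555
rack 198 ((445.1058654785156, 329.4039001464844), (61.907470703125, 189.74969482421875), 77.19310760498047)
tray 1458 ((525.4113159179688, -300.07427978515625), (118.79307556152344, 286.9892578125), 89.70694732666016)
```

The lever sits at about 1.5 rad, in the notch. I release it, rise, and look over the rack from the wrist camera.

Emit:
{"fn": "send_rows", "kwargs": {
  "targets": [
    [[0,0,0,0,-1],[0,0,0,0,-1],[0,0,0,0,-1],[0,0,-4,0,-1],[0,0,-8,0,-1],[-1,-3,-13,8,-1],[-2,-6,-17,17,-1],[-3,-9,-20,25,-1],[-4.1,-12.2,-22,33.8,-1],[-4.1,-12.2,-22,33.8,-1]]
  ]
}}

```text
time: 5.58
position: [0.4212, 0.3009, 0.3074]
ee_rot: [[0.999, -0.037, 0.005], [-0.037, -0.999, 0.003], [0.005, -0.003, -1.0]]
wrist_force: [0.2, -0.0, -0.1]
width: 0.0851
gripper_force: 0.0
```

Emit:
{"fn": "send_rows", "kwargs": {
  "targets": [
    [[0,0,0,0,-1],[0,0,0,0,-1],[0,0,0,0,-1]]
  ]
}}

```text
time: 5.95
position: [0.4215, 0.2987, 0.3032]
ee_rot: [[0.999, -0.041, -0.002], [-0.041, -0.999, -0.001], [-0.002, 0.001, -1.0]]
wrist_force: [-0.2, -0.3, 0.7]
width: 0.0852
gripper_force: 0.0
```

Run:
```python
from h import *
rel(.42,.30,.3,87.8)
d=snap('wrist','w2.png');P=cloud(d)
m=(P[...,2]>.105)&(P[...,2]<.125);h=P[m];print('grip',m.sum(),h.mean(0) if m.sum() else 0)
for u,v in((100,100),(280,210),(400,100)): print(P[v,u].round(3))
```

```text
at [0.4215 0.2987 0.3032] yaw -92.4 | shift [-0.16 -0.13  0.32] turn -0.2 alt 179.8 q6 2.06 t 6.0
grip 652 [0.51987533 0.21878252 0.11732406]
[0.502 0.522 0.001]
[0.354 0.308 0.011]
[ 0.487  0.154 -0.002]
```

View pics/w2.png

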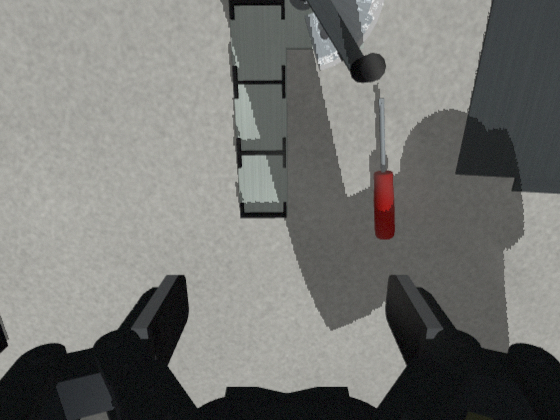

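The rack lies straight ahead. Its walls are at (263,213), (262,153), (260,82) and (258,10), and the lever is clear at (370,66). Next I fit the walls from the dark pixels.

Run:
```python
from h import *
d=load('wrist');P=cloud(d)
V=d['img'].max(2)
m=np.zeros(V.shape,bool);m[20:222,225:292]=True
m&=V<55
vs,us=np.nonzero(m)
q=np.array([atz(d,u,v,.022) for u,v in zip(us,vs)])
print(len(q),cv2.minAreaRect(q[:,:2].astype(np.float32)*1000))
# dividers: histogram in rows
a=np.radians(-2.2);x=q[:,0]*np.cos(a)+q[:,1]*np.sin(a);y=-q[:,0]*np.sin(a)+q[:,1]*np.cos(a)
hst,e=np.histogram(x,bins=np.arange(x.min(),x.max(),.002));
for i in np.nonzero(hst>25)[0]:print(round(e[i],3),hst[i])
yc=[]
for r0,r1 in((75,90),(145,162),(205,222)):
    k=(vs>=r0)&(vs<r1);r=cv2.minAreaRect(q[k,:2].astype(np.float32)*1000);print(r)
zz=P[205:220,240:290,2];print(np.percentile(zz,[5,50,95]))
# floor depth outline in [.006,.028]
mm=(P[...,2]>.006)&(P[...,2]<.03)&(np.arange(420)[:,None]<225)&(np.arange(420)[:,None]>30)
mm=cv2.morphologyEx(mm.astype(np.uint8),cv2.MORPH_OPEN,np.ones((5,5)))
n,l,s,c=cv2.connectedComponentsWithStats(mm);i=1+s[1:,4].argmax();print(s[i],cv2.minAreaRect(P[l==i][:,:2].astype(np.float32)*1000))
```

```text
1043 ((440.9140625, 327.5000305175781), (60.0570182800293, 183.098388671875), 88.08259582519531)
0.337 49
0.339 46
0.341 92
0.343 41
0.419 86
0.421 98
0.499 34
0.501 75
0.503 68
((514.5087280273438, 325.2795715332031), (58.5305061340332, 15.116064071655273), 87.63185119628906)
((432.87176513671875, 328.12506103515625), (59.50585174560547, 19.606246948242188), 87.62049102783203)
((357.8360595703125, 329.9158630371094), (59.215904235839844, 16.408584594726562), 87.61119842529297)
[-2.27578901e-05  1.10416981e-02  2.31173998e-02]
[  231    31    81   188 10116] ((458.17657470703125, 314.4064025878906), (92.37751770019531, 221.52603149414062), 87.08758544921875)
```

Emit:
{"fn": "send_rows", "kwargs": {
  "targets": [
    [[1,4,0,0,-1],[2.2,10,0,-1,-1],[3.5,16,0,-2,-1],[4.9,22,0,-2.4,-1],[6.3,28,0,-2.4,-1],[7.6,34,0,-2.4,-1],[9,40,0,-2.4,-1],[9.8,43.6,0,-2.4,-1],[9.8,43.6,0,-2.4,-1],[9.8,43.6,0,-2.4,-1]]
  ]
}}

```text
time: 7.25
position: [0.5015, -0.1399, 0.3038]
ee_rot: [[1.0, 0.001, -0.001], [0.001, -1.0, 0.001], [-0.001, -0.001, -1.0]]
wrist_force: [-0.7, -0.3, -0.1]
width: 0.0854
gripper_force: 0.0
```

Emit:
{"fn": "send_rows", "kwargs": {
  "targets": [
    [[0,0,0,0,-1],[0,0,0,0,-1],[0,0,0,0,-1]]
  ]
}}

```text
time: 7.62
position: [0.5018, -0.1394, 0.3045]
ee_rot: [[1.0, 0.003, 0.0], [0.003, -1.0, -0.0], [0.0, 0.0, -1.0]]
wrist_force: [0.1, -0.7, 0.7]
width: 0.0853
gripper_force: 0.0
```

```bash
cat >> h.py <<'E'
def tags(d):
    P=cloud(d);hsv=cv2.cvtColor(d['img'],cv2.COLOR_RGB2HSV)
    for nm,m in(('red',((hsv[...,0]<10)|(hsv[...,0]>170))&(hsv[...,1]>130)),('green',(abs(hsv[...,0].astype(int)-65)<20)&(hsv[...,1]>100))):
        n,l,s,c=cv2.connectedComponentsWithStats(m.astype(np.uint8))
        for i in range(1,n):
            z=np.median(P[l==i][:,2])
            if s[i,4]<30 or z<.033 or z>.06: continue
            p=np.median(P[l==i],0)
            k=(np.hypot(P[...,0]-p[0],P[...,1]-p[1])<.046)&(abs(P[...,2]-z)<.006)
            r=cv2.minAreaRect(P[k][:,:2].astype(np.float32)*1000);w,h=r[1];a=r[2]+(90 if h>w else 0)
            print(nm,c[i].round(),'tag',p.round(4),'rect',np.round(r[0],1),np.round(r[1],1),'long %.1f'%((a+90)%180-90))
E
python3 - <<'E'
from h import *
rel(.434,-.093,.1,90)
d=snap('wrist','w3.png');tags(d)
E
```

```text
at [ 0.5018 -0.1394  0.3045] yaw -89.8 | shift [-6.77 -4.66 20.44] turn 0.2 alt -179.8 q6 1.13 t 7.6
red [152.  17.] tag [ 0.6567 -0.0009  0.0434] rect [648.2  -1.7] [53.1 45.1] long 5.0
red [254. 125.] tag [ 0.5476 -0.1037  0.0433] rect [ 547.1 -103.9] [70.  44.5] long 2.6
green [277.  28.] tag [ 0.6464 -0.1314  0.0434] rect [ 642.3 -131. ] [44.3 63. ] long -1.0
green [248. 219.] tag [ 0.4334 -0.0935  0.0433] rect [432.7 -93.8] [69.9 44.6] long 4.0
```

View pics/w3.png

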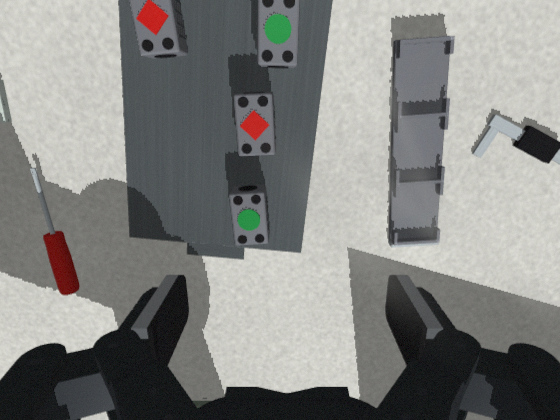

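All four housings are confirmed. I go for the near green one at (0.433, −0.094).

Emit:
{"fn": "send_rows", "kwargs": {
  "targets": [
    [[-3,-2,4,-3.8,-1],[-6,-4,9,-3.8,-1],[-6.9,-4.6,14,-3.8,-1],[-6.9,-4.6,19,-3.8,-1],[-6.9,-4.6,23,-3.8,-1],[-6.9,-4.6,26,-3.8,-1],[-6.9,-4.6,28,-3.8,-1],[-6.9,-4.6,29.3,-3.8,-1],[-6.9,-4.6,29.3,-3.8,-1],[-6.9,-4.6,29.3,-3.8,-1]]
  ]
}}

```text
time: 8.93
position: [0.4335, -0.0946, 0.0121]
ee_rot: [[0.998, 0.068, 0.002], [0.068, -0.998, -0.001], [0.002, 0.001, -1.0]]
wrist_force: [0.5, 0.6, -0.2]
width: 0.0859
gripper_force: 0.0
```

Emit:
{"fn": "send_rows", "kwargs": {
  "targets": [
    [[0,0,0,0,1],[0,0,0,0,1],[0,0,0,0,1],[0,0,0,0,1],[0,0,0,0,1]]
  ],
  "squeeze": 60
}}

```text
time: 9.55
position: [0.4335, -0.0946, 0.012]
ee_rot: [[0.998, 0.068, 0.001], [0.068, -0.998, -0.001], [0.001, 0.001, -1.0]]
wrist_force: [-1.4, 0.3, 6.4]
width: 0.0431
gripper_force: 62.5
```

Run:
```python
from h import *
rel(.393,.3287,.12,87.7)
d=load('wrist');im=d['img'][:,:,::-1][20:260,360:500]
cv2.imwrite('pics/w3c.png',cv2.resize(im,None,fx=2.5,fy=2.5,interpolation=cv2.INTER_CUBIC))
```

```text
at [ 0.4335 -0.0946  0.012 ] yaw -86.1 | shift [ -1.14 -42.5  -10.83] turn 6.2 alt -173.8 q6 1.09 t 9.6
```

View pics/w3c.png

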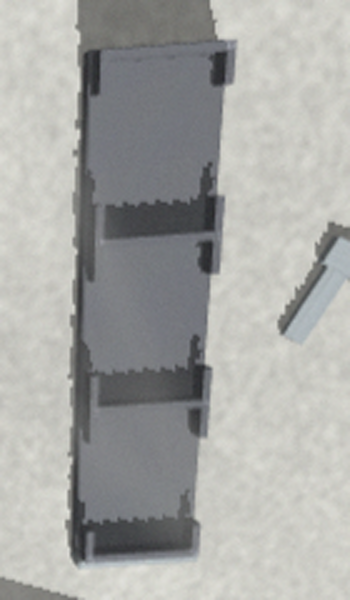

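Tray wall tops in the crop are: near wall y≈556 (x 86–199), dividers y≈403 and y≈236, far wall y≈46 (x to 236).

Run:
```python
from h import *
d=load('wrist')
f=lambda x,y:atz(d,(x+.5)/2.5-.5+360,(y+.5)/2.5-.5+20,.022)[:2].round(4)
for n,a,b in(('near',(85,559),(199,555)),('d2',(90,404),(211,401)),('d3',(90,239),(222,235)),('far',(85,50),(237,43))):print(n,f(*a),f(*b),(f(*a)+f(*b))/2)
P=cloud(d);m=(P[...,2]>.015)&(P[...,2]<.03)&(P[...,1]<-.24)&(P[...,1]>-.36)&(P[...,0]>.38)&(P[...,0]<.67)
m=cv2.morphologyEx(m.astype(np.uint8),cv2.MORPH_OPEN,np.ones((2,2)))>0
print(m.sum(),cv2.minAreaRect(P[m][:,:2].astype(np.float32)*1000))
m=(P[...,2]>.007)&(P[...,2]<.03)&(P[...,1]<-.24)&(P[...,1]>-.36)&(P[...,0]>.38)&(P[...,0]<.67)
m=cv2.morphologyEx(m.astype(np.uint8),cv2.MORPH_OPEN,np.ones((5,5)))>0
print(m.sum(),cv2.minAreaRect(P[m][:,:2].astype(np.float32)*1000))
```

```text
near [ 0.3917 -0.2845] [ 0.3942 -0.3451] [ 0.39295 -0.3148 ]
d2 [ 0.4769 -0.2784] [ 0.4786 -0.3392] [ 0.47775 -0.3088 ]
d3 [ 0.5573 -0.2702] [ 0.5593 -0.3325] [ 0.5583  -0.30135]
far [ 0.6387 -0.2596] [ 0.6417 -0.3268] [ 0.6402 -0.2932]
1797 ((504.17779541015625, -247.1910400390625), (266.58880615234375, 200.76499938964844), 4.20445442199707)
10899 ((513.5748291015625, -305.19049072265625), (258.95672607421875, 64.45668029785156), 4.149819850921631)
```

Emit:
{"fn": "send_rows", "kwargs": {
  "targets": [
    [[0,0,-2,0,1],[0,0,-5,0,1],[0,0,-9,0,1],[0,0,-13,0,1],[0,0,-13,0,1]]
  ]
}}

```text
time: 10.18
position: [0.435, -0.0953, 0.1443]
ee_rot: [[0.998, 0.068, 0.007], [0.068, -0.998, -0.003], [0.007, 0.003, -1.0]]
wrist_force: [0.5, -0.3, -0.9]
width: 0.0437
gripper_force: 46.6
```

Emit:
{"fn": "send_rows", "kwargs": {
  "targets": [
    [[-0.1,-4,0,1,1],[-0.2,-9,0,2,1],[-0.4,-14.5,0,3,1],[-0.6,-20,0,4,1],[-0.7,-25.5,0,5,1],[-0.8,-31,0,6.2,1],[-1,-36.5,0,6.2,1],[-1.1,-40.5,0,6.2,1],[-1.1,-42.5,0,6.2,1],[-1.1,-42.5,0,6.2,1]]
  ]
}}

```text
time: 11.42
position: [0.3919, 0.329, 0.1399]
ee_rot: [[0.999, -0.038, -0.002], [-0.038, -0.999, -0.002], [-0.002, 0.002, -1.0]]
wrist_force: [-0.9, 0.2, -1.7]
width: 0.0432
gripper_force: 67.1
```

Emit:
{"fn": "send_rows", "kwargs": {
  "targets": [
    [[0,0,0,0,1],[0,0,0,0,1],[0,0,0,0,1]]
  ]
}}

```text
time: 11.8
position: [0.3931, 0.3281, 0.1414]
ee_rot: [[0.999, -0.042, 0.0], [-0.042, -0.999, -0.0], [0.0, 0.0, -1.0]]
wrist_force: [0.4, 0.0, -1.0]
width: 0.0428
gripper_force: 67.1
```

Run:
```python
from h import *
rel(.393,.3287,.06,87.7)
d=snap('wrist','w4.png')
E=d['extrinsics'];print('cam',-E[:3,:3].T@E[:3,3])
for p in((.393,.3287,.01),(.475,.3257,.01),(.393,.3287,.12)):
    c=E[:3,:3]@np.array(p)+E[:3,3];print(p,d['K'][0,0]*c[0]/-c[2]+d['K'][0,2],d['K'][1,1]*c[1]/c[2]+d['K'][1,2])
```

```text
at [0.3931 0.3281 0.1414] yaw -92.4 | shift [-0.01 -0.06  8.14] turn -0.1 alt 179.9 q6 2.14 t 11.8
cam [0.47419419 0.32313263 0.28423423]
(0.393, 0.3287, 0.01) 284.03698534838264 196.28206477022962
(0.475, 0.3257, 0.01) 283.1905961696439 91.17349984495681
(0.393, 0.3287, 0.12) 282.5291699699516 256.11422990789305
```

View pics/w4.png

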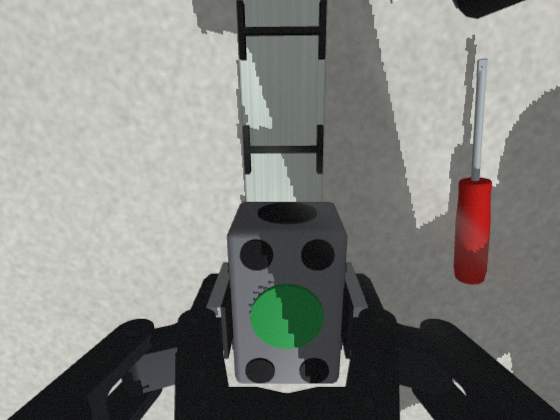

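The housing is held square and centred. The dividers show at row ≈149 (columns 244–323) and row ≈31 (columns 238–326), and I use these to check the nest positions.

Run:
```python
from h import *
d=load('wrist')
for c in((244,149),(323,149),(239,31),(326,31)):print(c,atz(d,*c,.022).round(4))
P=cloud(d);c=(np.hypot(P[...,0]-.393,P[...,1]-.328)<.05)&(abs(P[...,2]-.17)<.02)
Q=P[c];z=np.median(Q[:,2]);Q=Q[abs(Q[:,2]-z)<.004];print('held top z',z,cv2.minAreaRect(Q[:,:2].astype(np.float32)*1000))
```

```text
(244, 149) [0.4349 0.357  0.022 ]
(323, 149) [0.4324 0.2975 0.022 ]
(239, 31) [0.515  0.3539 0.022 ]
(326, 31) [0.5125 0.2947 0.022 ]
held top z 0.17090683666065043 ((392.81689453125, 326.7625427246094), (70.8077621459961, 71.04398345947266), 87.87724304199219)
```

Emit:
{"fn": "send_rows", "kwargs": {
  "targets": [
    [[0,-0.07,2.5,-0.1,1],[0,-0.07,5.5,-0.1,1],[0,-0.07,8.5,-0.1,1],[0,-0.07,10.5,-0.1,1],[0,-0.07,11.5,-0.1,1],[0,-0.07,12.1,-0.1,1],[0,-0.07,12.1,-0.1,1],[0,-0.07,12.1,-0.1,1]]
  ]
}}

```text
time: 12.85
position: [0.3935, 0.3301, 0.0211]
ee_rot: [[0.999, -0.038, 0.002], [-0.038, -0.999, 0.001], [0.001, -0.001, -1.0]]
wrist_force: [0.8, -0.9, -0.7]
width: 0.0429
gripper_force: 67.2
```

Run:
```python
from h import *
rel(.393,.3288,.019,87.7);s=monitor.observe();print(s['wrist_force'],s['width'])
```

```text
at [0.3935 0.3301 0.0211] yaw -92.2 | shift [-0.05  0.13  0.21] turn 0.1 alt -179.9 q6 2.14 t 12.8
[ 0.81743457 -0.91723588 -0.68002128] 0.042948131759447686
```

Emit:
{"fn": "send_rows", "kwargs": {
  "targets": [
    [[0,0.1,0.15,0,1],[0,0.1,0.15,0,1],[0,0.1,0.15,0,-0.3],[0,0.1,0.15,0,-0.5],[0,0.1,0.15,0,-0.5],[0,0.1,-3,0,-0.5],[0,0.1,-7,0,-1],[0,0.1,-12,0,-1],[0,0.1,-16,0,-1],[0,0.1,-18,0,-1]]
  ]
}}

```text
time: 14.1
position: [0.394, 0.3295, 0.2035]
ee_rot: [[0.999, -0.038, 0.004], [-0.038, -0.999, 0.003], [0.004, -0.003, -1.0]]
wrist_force: [0.2, -0.3, -0.7]
width: 0.0851
gripper_force: 0.0
```

Run:
```python
from h import *
d=snap('wrist');tags(d);rel(.575,-.10,.20,90)
d=snap('top');tags(d)
```

```text
green [288. 192.] tag [0.3923 0.3274 0.0504] rect [393.  327.3] [44.8 69.5] long -2.7
at [0.3951 0.3301 0.2055] yaw -92.2 | shift [19.62 42.29  0.49] turn -2.2 alt 177.8 q6 2.14 t 14.2
red [260. 184.] tag [ 0.658  -0.0016  0.042 ] rect [659.   -0.7] [70.5 43.6] long 5.3
red [292. 218.] tag [ 0.5487 -0.1028  0.0426] rect [ 549.1 -102.9] [70.2 43.7] long 1.0
green [301. 187.] tag [ 0.6478 -0.1315  0.0436] rect [ 646.7 -130.2] [41.4 68.4] long -0.5
green [151. 269.] tag [0.3901 0.3252 0.0493] rect [395.4 327.4] [45.7 69.9] long -2.1
```

Green is seated flat in nest 1. Next I go over the far green housing.

Emit:
{"fn": "send_rows", "kwargs": {
  "targets": [
    [[2,3.5,0,-1,-1],[5.3,8.9,0,-2.2,-1],[8.6,14.4,0,-2.2,-1],[11.9,19.9,0,-2.2,-1],[15.2,25.4,0,-2.2,-1],[18.5,30.9,0,-2.2,-1],[21.8,36.4,0,-2.2,-1],[24.8,41.4,0,-2.2,-1],[26.9,45,0,-2.2,-1],[26.9,45,0,-2.2,-1]]
  ]
}}

```text
time: 15.45
position: [0.6443, -0.1347, 0.1976]
ee_rot: [[1.0, -0.005, -0.003], [-0.005, -1.0, 0.0], [-0.003, -0.0, -1.0]]
wrist_force: [-0.2, 0.1, -0.3]
width: 0.0856
gripper_force: 0.0
```

Emit:
{"fn": "send_rows", "kwargs": {
  "targets": [
    [[0,0,0,0,-1],[0,0,0,0,-1],[0,0,0,0,-1]]
  ]
}}

```text
time: 15.82
position: [0.6439, -0.1299, 0.2004]
ee_rot: [[1.0, 0.002, -0.0], [0.002, -1.0, 0.0], [-0.0, -0.0, -1.0]]
wrist_force: [-0.5, 0.3, 0.1]
width: 0.0856
gripper_force: 0.0
```

Run:
```python
from h import *
d=snap('wrist');tags(d);rel(.646,-.131,.010,90)
```

```text
red [139. 173.] tag [ 0.6574 -0.0009  0.0434] rect [656.8  -0.8] [70.  44.7] long 5.2
red [258. 282.] tag [ 0.5481 -0.1038  0.0434] rect [ 547.5 -103.8] [70.5 44.9] long 2.1
green [286. 185.] tag [ 0.6465 -0.1308  0.0433] rect [ 646.1 -131.1] [45.3 70.6] long -2.5
at [ 0.6441 -0.1301  0.2005] yaw -89.9 | shift [ 0.19  0.09 19.05] turn 0.1 alt -179.9 q6 1.24 t 15.9
```

Emit:
{"fn": "send_rows", "kwargs": {
  "targets": [
    [[0.2,0.1,4,2.6,-1],[0.2,0.1,9,2.6,-1],[0.2,0.1,13.5,2.6,-1],[0.2,0.1,17,2.6,-1],[0.2,0.1,18.9,2.6,-1],[0.2,0.1,18.9,2.6,-1],[0.2,0.1,18.9,2.6,1],[0.2,0.1,18.9,2.6,1],[0.2,0.1,18.9,2.6,1],[0.2,0.1,18.9,2.6,1]]
  ]
}}

```text
time: 17.12
position: [0.6481, -0.1328, 0.0136]
ee_rot: [[0.999, -0.045, 0.004], [-0.045, -0.999, -0.001], [0.004, 0.001, -1.0]]
wrist_force: [0.4, 0.3, 6.6]
width: 0.0431
gripper_force: 63.8
```

Run:
```python
from h import *
s=monitor.observe();print(s['position'],s['width'],s['gripper_force'])
rel(.475,.3257,.16,87.7)
```

```text
[ 0.64805733 -0.13280684  0.01359236] 0.04309895306371696 63.825684785842896
at [ 0.6481 -0.1328  0.0136] yaw -92.6 | shift [-19.31 -45.   -14.76] turn -0.3 alt 179.7 q6 1.28 t 17.1
```

Emit:
{"fn": "send_rows", "kwargs": {
  "targets": [
    [[0,0,-2,0,1],[0,0,-5,0,1],[0,0,-9,0,1],[0,0,-13,0,1],[0,0,-17,0,1],[-1,-2.4,-18,0,1],[-3.2,-7.5,-18,0,1],[-5.4,-12.7,-18,0,1],[-7.5,-17.8,-18,0,1],[-9.7,-23,-18,0,1]]
  ]
}}

```text
time: 18.38
position: [0.5566, 0.1045, 0.1897]
ee_rot: [[0.999, -0.045, -0.004], [-0.045, -0.999, 0.001], [-0.004, -0.0, -1.0]]
wrist_force: [1.2, 1.4, -1.3]
width: 0.043
gripper_force: 63.0
```

Emit:
{"fn": "send_rows", "kwargs": {
  "targets": [
    [[-2.1,-5,0,0,1],[-4.2,-10,0,0,1],[-6.4,-15,0,0,1],[-8.3,-19.5,0,0,1],[-9.4,-22,0,-0.3,1],[-9.4,-22,0,-0.3,1],[-9.4,-22,0,-0.3,1],[-9.4,-22,0,-0.3,1]]
  ]
}}

```text
time: 19.38
position: [0.4757, 0.3249, 0.1908]
ee_rot: [[0.999, -0.041, -0.001], [-0.041, -0.999, -0.001], [-0.001, 0.001, -1.0]]
wrist_force: [0.4, -0.1, -1.2]
width: 0.043
gripper_force: 63.0
```

Run:
```python
from h import *
s=monitor.observe();print(s['width'],s['gripper_force'])
rel(.4767,.3256,.021,87.7)
d=snap('wrist');P=cloud(d);tags(d);h=P[(abs(P[...,2]-s['position'][2]-.03)<.008)&(abs(P[...,0]-.475)<.06)&(abs(P[...,1]-.326)<.06)]
hsv=cv2.cvtColor(d['img'],cv2.COLOR_RGB2HSV);m=(abs(hsv[...,0].astype(int)-65)<20)&(hsv[...,1]>100)&(P[...,2]>.1);print('held tag',np.median(P[m],0),m.sum())
```

```text
0.043015176849758904 63.01172733306885
at [0.4757 0.3249 0.1908] yaw -92.4 | shift [ 0.11 -0.08 16.98] turn -0.1 alt 179.9 q6 2.06 t 19.4
held tag [0.47539554 0.32348628 0.22056714] 3929
```

Emit:
{"fn": "send_rows", "kwargs": {
  "targets": [
    [[0,-0.08,3,0,1],[0,-0.08,7,0,1],[0,-0.08,11,0,1],[0,-0.08,14,0,1],[0,-0.08,15.8,0,1],[0,-0.08,16.7,0,1],[0,-0.08,16.9,0,1],[0,-0.08,16.9,0,1],[0,-0.08,16.9,0,1]]
  ]
}}

```text
time: 20.55
position: [0.4768, 0.3272, 0.0235]
ee_rot: [[0.999, -0.04, 0.002], [-0.04, -0.999, 0.001], [0.002, -0.001, -1.0]]
wrist_force: [-0.2, -0.3, -1.7]
width: 0.043
gripper_force: 63.1
```

Run:
```python
from h import *
rel(.4755,.3256,.0206,87.7);s=monitor.observe();print(s['wrist_force'],s['width'],s['gripper_force'])
```

```text
at [0.4768 0.3272 0.0235] yaw -92.3 | shift [-0.13  0.17  0.29] turn 0.0 alt -180.0 q6 2.06 t 20.6
[-0.23724909 -0.32840017 -1.72839001] 0.04296144045291242 63.08000922203064
```

Emit:
{"fn": "send_rows", "kwargs": {
  "targets": [
    [[-0.1,0.15,0,0,1],[-0.1,0.15,0.25,0,1],[-0.1,0.15,0.25,0,1],[-0.1,0.15,0.25,0,-0.3],[-0.1,0.15,0.25,0,-0.5],[-0.1,0.15,0.25,0,-0.5],[-0.1,0.15,-3,0,-0.5],[-0.1,0.15,-8,0,-1],[-0.1,0.15,-13,0,-1],[-0.1,0.15,-18,0,-1]]
  ]
}}

```text
time: 21.8
position: [0.4747, 0.3251, 0.2037]
ee_rot: [[0.999, -0.04, -0.0], [-0.04, -0.999, -0.0], [-0.0, 0.0, -1.0]]
wrist_force: [0.2, -0.1, 0.1]
width: 0.0853
gripper_force: 0.0
```

Run:
```python
from h import *
d=snap('wrist');tags(d);rel(.548,-.104,.20,92)
d=snap('top');tags(d)
```

```text
green [286. 192.] tag [0.4721 0.3241 0.0504] rect [467.4 324.2] [44.8 82. ] long -1.3
green [286. 273.] tag [0.391  0.3274 0.0503] rect [393.4 327.4] [44.7 70. ] long -1.2
at [0.4788 0.3273 0.2122] yaw -92.3 | shift [ 8.62 42.83  1.05] turn -4.3 alt 175.7 q6 2.06 t 21.9
red [259. 184.] tag [ 6.582e-01 -2.000e-04  4.210e-02] rect [657.8  -0.8] [71.  43.7] long 5.3
red [292. 218.] tag [ 0.5494 -0.1028  0.0424] rect [ 548.7 -102.9] [44.  70.5] long -0.1
green [153. 241.] tag [0.4757 0.3247 0.0495] rect [469.2 324.1] [43.8 79. ] long -3.3
green [152. 267.] tag [0.396  0.3249 0.05  ] rect [399.5 317.3] [81.5 39. ] long 16.8
```

Both passed housings are seated flat. Now the near red one.

Emit:
{"fn": "send_rows", "kwargs": {
  "targets": [
    [[0.8,4,0,-1,-1],[2,9.5,0,-2,-1],[3.2,15,0,-3,-1],[4.4,20.7,0,-4.3,-1],[5.6,26.4,0,-4.3,-1],[6.8,32.1,0,-4.3,-1],[8,37.8,0,-4.3,-1],[8.7,41.2,0,-4.3,-1],[9,42.6,0,-4.3,-1],[9,42.6,0,-4.3,-1]]
  ]
}}

```text
time: 23.15
position: [0.5474, -0.104, 0.2017]
ee_rot: [[0.999, 0.034, -0.001], [0.034, -0.999, 0.001], [-0.001, -0.001, -1.0]]
wrist_force: [0.7, 1.1, -0.5]
width: 0.0851
gripper_force: 0.0
```

Emit:
{"fn": "send_rows", "kwargs": {
  "targets": [
    [[0,0,0,0,-1],[0,0,0,0,-1],[0,0,0,0,-1]]
  ]
}}

```text
time: 23.52
position: [0.5477, -0.103, 0.2024]
ee_rot: [[0.999, 0.036, 0.0], [0.036, -0.999, 0.0], [0.0, -0.0, -1.0]]
wrist_force: [0.4, -0.6, -0.1]
width: 0.0854
gripper_force: 0.0
```

Run:
```python
from h import *
d=snap('wrist');tags(d);rel(.548,-.104,.010,92)
```

```text
red [161.  50.] tag [ 0.657  -0.0009  0.0434] rect [656.6  -0.8] [69.9 45.4] long 5.3
red [286. 187.] tag [ 0.5478 -0.1037  0.0433] rect [ 547.6 -103.6] [69.8 44.6] long 3.3
at [ 0.5477 -0.1032  0.2024] yaw -87.9 | shift [ 0.02  0.08 19.24] turn 0.1 alt -179.9 q6 1.19 t 23.6
```

Emit:
{"fn": "send_rows", "kwargs": {
  "targets": [
    [[0,0,4,-1,-1],[0,0,9,-1,-1],[0,0,13.5,-1,-1],[0,0,17,-1,-1],[0,0,19.1,-1,-1],[0,0,19.1,-1,-1],[0,0,19.1,-1,1],[0,0,19.1,-1,1],[0,0,19.1,-1,1],[0,0,19.1,-1,1]]
  ]
}}

```text
time: 24.82
position: [0.5493, -0.1045, 0.0131]
ee_rot: [[0.999, 0.052, 0.003], [0.052, -0.999, -0.001], [0.003, 0.001, -1.0]]
wrist_force: [-0.8, -1.0, 5.6]
width: 0.043
gripper_force: 63.3
```

Run:
```python
from h import *
s=monitor.observe();print(s['position'],s['width'],s['gripper_force'])
rel(.436,-.311,.16,94.3)
```

```text
[ 0.54928116 -0.10451779  0.0130534 ] 0.043030425489483416 63.3031439781189
at [ 0.5493 -0.1045  0.0131] yaw -87.0 | shift [-12.34  20.05 -14.71] turn -1.3 alt 178.7 q6 1.18 t 24.8
```

Emit:
{"fn": "send_rows", "kwargs": {
  "targets": [
    [[0,0,-2,0,1],[0,0,-5,0,1],[0,0,-9,0,1],[-0.5,1,-13,0,1],[-3,5,-14,0,1],[-6,10,-14,0,1],[-9,15,-14,-1.3,1],[-11.5,19,-14,-1.3,1],[-12.3,20,-14,-1.3,1],[-12.3,20,-14,-1.3,1]]
  ]
}}

```text
time: 26.08
position: [0.4348, -0.3102, 0.151]
ee_rot: [[0.997, 0.073, -0.0], [0.073, -0.997, 0.001], [-0.0, -0.001, -1.0]]
wrist_force: [1.5, 0.1, -0.8]
width: 0.0428
gripper_force: 62.7
```

Emit:
{"fn": "send_rows", "kwargs": {
  "targets": [
    [[0,0,0,0,1],[0,0,0,0,1],[0,0,0,0,1]]
  ]
}}

```text
time: 26.45
position: [0.4359, -0.3093, 0.1513]
ee_rot: [[0.997, 0.077, 0.0], [0.077, -0.997, 0.0], [0.0, -0.0, -1.0]]
wrist_force: [-0.3, 0.3, -0.3]
width: 0.0433
gripper_force: 62.7
```

Run:
```python
from h import *
s=monitor.observe();print(s['width'],s['gripper_force'])
rel(.436,-.311,.022,94.3)
d=snap('wrist');im=d['img'][:,:,::-1][0:300,160:440]
cv2.imwrite('pics/w5.png',cv2.resize(im,None,fx=2,fy=2,interpolation=cv2.INTER_CUBIC))
P=cloud(d);hsv=cv2.cvtColor(d['img'],cv2.COLOR_RGB2HSV);m=((hsv[...,0]<10)|(hsv[...,0]>170))&(hsv[...,1]>130)&(P[...,2]>.1);print('held tag',np.median(P[m],0),m.sum())
```

```text
0.04331765377942029 62.690452337265015
at [ 0.4359 -0.3093  0.1513] yaw -85.6 | shift [ 0.    0.17 12.93] turn 0.1 alt -179.9 q6 0.71 t 26.4
held tag [ 0.43562921 -0.31076159  0.18147749] 3534
```

View pics/w5.png

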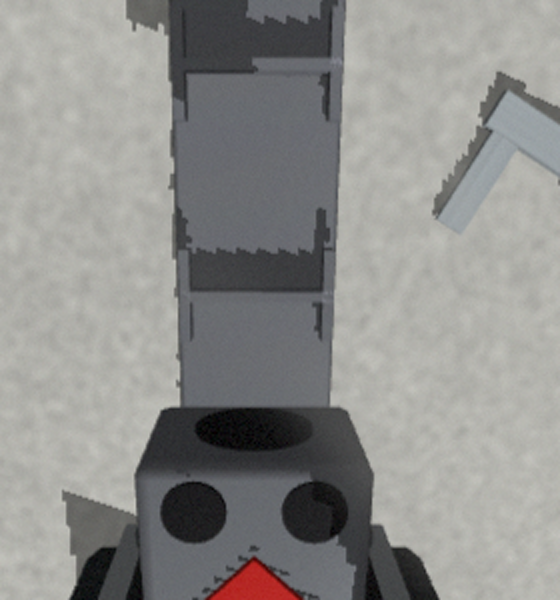

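Divider 2 is at crop row ≈295 (columns ~178–333) and divider 3 at row ≈66 (columns ~171–344).

Run:
```python
from h import *
d=load('wrist');f=lambda x,y:atz(d,(x+.5)/2-.5+160,(y+.5)/2-.5,.022)[:2]
L=[]
for a,b in(((178,296),(333,295)),((171,67),(344,65))):
    A,B=f(*a),f(*b);L.append((A+B)/2);print(A.round(4),B.round(4),np.linalg.norm(A-B),L[-1],'dir',np.degrees(np.arctan2(*(A-B)[::-1]))-90)
v=L[1]-L[0];print(np.linalg.norm(v),np.degrees(np.arctan2(v[1],v[0])))
for yw in(4.2,4.8):
    u=np.array([np.cos(np.radians(yw)),np.sin(np.radians(yw))])
    m=(L[0]+L[1])/2;print(yw,'nest2',m,'nest1',m-.082*u,'nest3',m+.082*u)
```

```text
[ 0.4734 -0.2782] [ 0.4785 -0.3385] 0.06054559855554211 [ 0.47594795 -0.3083707 ] dir 4.753366267980766
[ 0.554  -0.2724] [ 0.5593 -0.3333] 0.06118582745343464 [ 0.55661641 -0.30282871] dir 4.977556307365532
0.08085860704528572 3.9300966623235825
4.2 nest2 [ 0.51628218 -0.30559971] nest1 [ 0.43450239 -0.31160524] nest3 [ 0.59806197 -0.29959417]
4.8 nest2 [ 0.51628218 -0.30559971] nest1 [ 0.43456977 -0.31246129] nest3 [ 0.59799459 -0.29873812]
```

Emit:
{"fn": "send_rows", "kwargs": {
  "targets": [
    [[-0.15,0.1,3,0,1],[-0.15,0.1,6,0,1],[-0.15,0.1,9,0,1],[-0.15,0.1,11,0,1],[-0.15,0.1,12.2,0,1],[-0.15,0.1,12.8,0,1],[-0.15,0.1,12.8,0,1],[-0.15,0.1,12.8,0,1]]
  ]
}}

```text
time: 27.5
position: [0.4345, -0.3119, 0.0242]
ee_rot: [[0.997, 0.075, 0.001], [0.075, -0.997, -0.001], [0.001, 0.001, -1.0]]
wrist_force: [0.2, 0.1, -1.1]
width: 0.043
gripper_force: 62.7
```

Run:
```python
from h import *
rel(.4348,-.311,.0201,94.5);s=monitor.observe();print(s['wrist_force'],s['width'],s['gripper_force'])
```

```text
at [ 0.4345 -0.3119  0.0242] yaw -85.7 | shift [ 0.03 -0.08  0.41] turn -0.2 alt 179.8 q6 0.71 t 27.5
[ 0.19625275  0.13241536 -1.05919905] 0.043017767772152354 62.6903235912323
```

Emit:
{"fn": "send_rows", "kwargs": {
  "targets": [
    [[0,-0.05,0.2,0,1],[0,-0.05,0.38,0,1],[0,-0.05,0.38,0,1],[0,-0.05,0.38,0,-0.3],[0,-0.05,0.38,0,-0.5],[0,-0.05,0.38,0,-0.5],[0,-0.05,-3,0,-0.5],[0,-0.05,-8,0,-1],[0,-0.05,-13,0,-1],[0,-0.05,-18,0,-1]]
  ]
}}

```text
time: 28.75
position: [0.4336, -0.3106, 0.2047]
ee_rot: [[0.997, 0.075, -0.0], [0.075, -0.997, 0.0], [-0.0, -0.0, -1.0]]
wrist_force: [-0.4, -0.6, 0.1]
width: 0.0855
gripper_force: 0.0
```

Run:
```python
from h import *
d=snap('wrist');tags(d);rel(.6575,-.001,.20,95.3)
d=snap('top');tags(d)
```

```text
red [287. 191.] tag [ 0.4316 -0.3124  0.0503] rect [ 433.1 -312.6] [68.7 45.1] long 4.7
at [ 0.4371 -0.3138  0.2129] yaw -85.7 | shift [ 24.32 -29.55   1.2 ] turn -1.0 alt 179.0 q6 0.71 t 28.8
red [260. 184.] tag [ 0.6576 -0.0017  0.0431] rect [658.7  -0.7] [70.4 43.5] long 5.7
red [360. 255.] tag [ 0.4337 -0.3114  0.0501] rect [ 428.1 -312.4] [56.9 43.7] long 3.7
green [154. 242.] tag [0.4741 0.3231 0.0488] rect [468.7 322.4] [44.9 78.4] long -2.2
green [151. 267.] tag [0.3958 0.3283 0.0488] rect [401.  326.8] [45.5 81.2] long -3.2
```

Emit:
{"fn": "send_rows", "kwargs": {
  "targets": [
    [[2,-2.4,0,-1,-1],[5,-6,0,-1,-1],[8.5,-10.2,0,-1,-1],[12,-14.3,0,-1,-1],[15.5,-18.5,0,-1,-1],[19,-22.7,0,-1,-1],[22.5,-26.9,0,-1,-1],[24.5,-29.3,0,-1,-1],[24.5,-29.3,0,-1,-1],[24.5,-29.3,0,-1,-1]]
  ]
}}

```text
time: 30.1
position: [0.6555, -0.0007, 0.2023]
ee_rot: [[0.996, 0.092, -0.002], [0.092, -0.996, -0.0], [-0.002, 0.0, -1.0]]
wrist_force: [0.2, -0.1, -0.3]
width: 0.0855
gripper_force: 0.0
```

Emit:
{"fn": "send_rows", "kwargs": {
  "targets": [
    [[0,0,0,0,-1],[0,0,0,0,-1],[0,0,0,0,-1]]
  ]
}}

```text
time: 30.48
position: [0.656, -0.001, 0.2035]
ee_rot: [[0.996, 0.091, 0.0], [0.091, -0.996, -0.0], [0.0, 0.0, -1.0]]
wrist_force: [-0.4, 0.2, -0.2]
width: 0.0855
gripper_force: 0.0
```

Run:
```python
from h import *
d=snap('wrist');tags(d);rel(.657,-.001,.010,95.3)
```

```text
red [284. 186.] tag [ 6.573e-01 -4.000e-04  4.340e-02] rect [ 6.572e+02 -4.000e-01] [69.1 45.3] long 4.8
at [ 0.6561 -0.0008  0.2035] yaw -84.7 | shift [ 0.09  0.03 19.35] turn -0.0 alt 180.0 q6 1.35 t 30.5
```

Emit:
{"fn": "send_rows", "kwargs": {
  "targets": [
    [[0,0,4,0,-1],[0,0,9,0,-1],[0,0,13.5,0,-1],[0,0,17,0,-1],[0,0,19.2,0,-1],[0,0,19.2,0,-1],[0,0,19.2,0,1],[0,0,19.2,0,1],[0,0,19.2,0,1],[0,0,19.2,0,1]]
  ]
}}

```text
time: 31.78
position: [0.6581, -0.0005, 0.0136]
ee_rot: [[0.996, 0.092, 0.004], [0.092, -0.996, -0.0], [0.004, 0.001, -1.0]]
wrist_force: [0.2, 0.4, 5.4]
width: 0.0431
gripper_force: 63.7
```

Run:
```python
from h import *
s=monitor.observe();print(s['position'],s['width'],s['gripper_force'])
rel(.5166,-.305,.16,94.5)
```

```text
[ 6.58121198e-01 -4.53238203e-04  1.36293783e-02] 0.04312561470759103 63.682308197021484
at [ 6.581e-01 -5.000e-04  1.360e-02] yaw -84.7 | shift [-16.84  29.03 -14.68] turn 0.8 alt -179.2 q6 1.35 t 31.8
```

Emit:
{"fn": "send_rows", "kwargs": {
  "targets": [
    [[0,0,-2,0,1],[0,0,-5,0,1],[0,0,-9,0,1],[-1,1.7,-13,0,1],[-4,6.9,-14,0.8,1],[-7.2,12.3,-14,0.8,1],[-10.3,17.8,-14,0.8,1],[-13.5,23.2,-14,0.8,1],[-16,27.6,-14,0.8,1],[-16.7,29,-14,0.8,1]]
  ]
}}

```text
time: 33.02
position: [0.5151, -0.3072, 0.1521]
ee_rot: [[0.997, 0.074, 0.0], [0.074, -0.997, -0.001], [0.0, 0.001, -1.0]]
wrist_force: [0.7, -0.4, -1.5]
width: 0.0432
gripper_force: 63.0
```

Emit:
{"fn": "send_rows", "kwargs": {
  "targets": [
    [[0,0,0,0,1],[0,0,0,0,1],[0,0,0,0,1],[0,0,0,0,1]]
  ]
}}

```text
time: 33.52
position: [0.5173, -0.3032, 0.1512]
ee_rot: [[0.997, 0.08, -0.0], [0.08, -0.997, 0.0], [-0.0, -0.0, -1.0]]
wrist_force: [-0.4, 0.4, -0.9]
width: 0.0429
gripper_force: 63.0
```

Run:
```python
from h import *
s=monitor.observe();print(s['width'],s['gripper_force'])
d=snap('wrist')
P=cloud(d);hsv=cv2.cvtColor(d['img'],cv2.COLOR_RGB2HSV);m=((hsv[...,0]<10)|(hsv[...,0]>170))&(hsv[...,1]>130)&(P[...,2]>.1);print('held tag',np.median(P[m],0),m.sum())
rel(.5166,-.305,.0206,94.5)
```

```text
0.042850526494005996 63.022892475128174
held tag [ 0.51748743 -0.30466685  0.18088209] 3503
at [ 0.5171 -0.3035  0.1512] yaw -85.4 | shift [-0.06  0.15 13.06] turn 0.1 alt -179.9 q6 0.82 t 33.6
```

Emit:
{"fn": "send_rows", "kwargs": {
  "targets": [
    [[-0.15,0.1,3,0,1],[-0.15,0.1,6,0,1],[-0.15,0.1,9,0,1],[-0.15,0.1,11,0,1],[-0.15,0.1,12.2,0,1],[-0.15,0.1,13,0,1],[-0.15,0.1,13,0,1],[-0.15,0.1,13,0,1]]
  ]
}}

```text
time: 34.58
position: [0.5159, -0.306, 0.0221]
ee_rot: [[0.997, 0.078, 0.001], [0.078, -0.997, -0.001], [0.001, 0.001, -1.0]]
wrist_force: [0.7, -0.0, -1.1]
width: 0.0432
gripper_force: 63.1
```

Run:
```python
from h import *
rel(.5166,-.305,.0206,94.5);s=monitor.observe();print(s['wrist_force'],s['width'],s['gripper_force'])
```

```text
at [ 0.5159 -0.306   0.0221] yaw -85.5 | shift [ 0.08 -0.1   0.15] turn -0.0 alt 180.0 q6 0.81 t 34.6
[ 0.73692958 -0.01043245 -1.09160399] 0.04320582115827368 63.08310270309448
```

Emit:
{"fn": "send_rows", "kwargs": {
  "targets": [
    [[0,-0.05,0.12,0,1],[0,-0.05,0.12,0,1],[0,-0.05,0.12,0,-0.3],[0,-0.05,0.12,0,-0.5],[0,-0.05,0.12,0,-0.5],[0,-0.05,-3,0,-0.5],[0,-0.05,-8,0,-1],[0,-0.05,-13,0,-1],[0,-0.05,-18,0,-1],[0,-0.05,-18,0,-1]]
  ]
}}

```text
time: 35.83
position: [0.5182, -0.3074, 0.2076]
ee_rot: [[0.997, 0.079, 0.009], [0.079, -0.997, -0.008], [0.009, 0.008, -1.0]]
wrist_force: [0.7, -0.6, 0.1]
width: 0.0853
gripper_force: 0.0
```

Run:
```python
from h import *
d=snap('wrist');tags(d);print(monitor.observe()['position'])
d=snap('top','t6.png');tags(d)
cv2.imwrite('pics/t6c.png',cv2.resize(d['img'][130:310,100:440,::-1],None,fx=2.3,fy=2.3,interpolation=cv2.INTER_CUBIC))
P=cloud(d);m=(P[...,2]>.105)&(P[...,2]<.13)&(np.hypot(P[...,0]-.52,P[...,1]-.217)<.03);print('grip',P[m].mean(0))
rel(.52,.218,.18,-58)
```

```text
red [282. 193.] tag [ 0.5148 -0.3063  0.0504] rect [ 515.  -306.7] [69.6 45.1] long 4.7
red [282. 274.] tag [ 0.4333 -0.3121  0.0503] rect [ 433.3 -312.5] [69.6 45. ] long 4.7
[ 0.5166278  -0.30614625  0.20434801]
red [358. 228.] tag [ 0.5154 -0.3061  0.0492] rect [ 515.7 -306. ] [70.5 44.5] long 5.1
green [154. 242.] tag [0.4742 0.3236 0.0497] rect [468.5 322.1] [45.2 78.6] long -1.2
green [151. 267.] tag [0.3957 0.3281 0.0501] rect [399.5 326.9] [79.2 44.7] long 0.0
grip [0.52196699 0.216533   0.11619802]
at [ 0.5153 -0.3051  0.2018] yaw -85.5 | shift [  4.57 -52.12   2.14] turn -27.5 alt 152.5 q6 0.81 t 35.9
```

View pics/t6c.png

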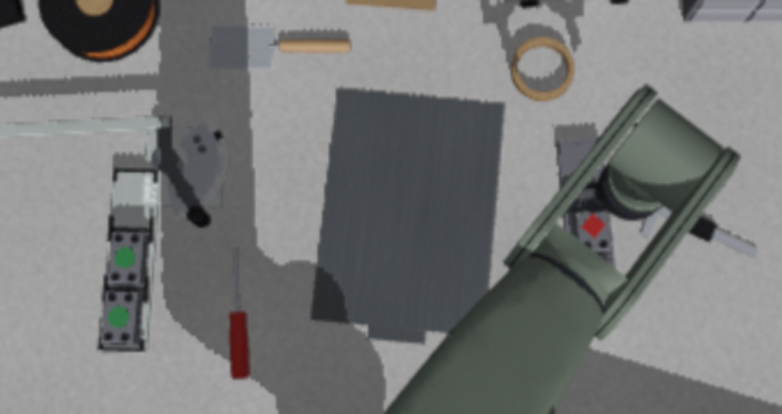

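All four are nested and the sheet is empty, so I go to the lever grip.

Emit:
{"fn": "send_rows", "kwargs": {
  "targets": [
    [[0.4,-4.5,0,-3,-1],[0.9,-10.3,0,-7,-1],[1.4,-16.3,0,-11,-1],[2,-22.3,0.5,-15,-1],[2.5,-28.3,1,-19,-1],[3,-34.3,1.5,-23,-1],[3.5,-40.3,2,-27.5,-1],[4.1,-46.3,2,-27.5,-1],[4.5,-50.8,2,-27.5,-1],[4.6,-52,2,-27.5,-1]]
  ]
}}

```text
time: 37.17
position: [0.5183, 0.2191, 0.1787]
ee_rot: [[0.846, 0.533, -0.005], [0.533, -0.846, -0.001], [-0.004, -0.002, -1.0]]
wrist_force: [0.4, 0.2, 0.7]
width: 0.0855
gripper_force: 0.0
```

Emit:
{"fn": "send_rows", "kwargs": {
  "targets": [
    [[0,0,0,0,-1],[0,0,0,0,-1],[0,0,0,0,-1],[0,0,0,0,-1]]
  ]
}}

```text
time: 37.67
position: [0.5206, 0.2159, 0.1814]
ee_rot: [[0.849, 0.528, 0.0], [0.528, -0.849, -0.0], [0.0, 0.0, -1.0]]
wrist_force: [-0.2, 0.5, 0.6]
width: 0.0852
gripper_force: 0.0
```

Run:
```python
from h import *
d=snap('wrist');P=cloud(d)
m=(P[...,2]>.112)&(P[...,2]<.125)&(np.hypot(P[...,0]-.52,P[...,1]-.217)<.03);h=P[m];print(m.sum(),h.mean(0),cv2.minEnclosingCircle(h[:,:2].astype(np.float32)))
rel(.5195,.2172,.083,-58)
```

```text
1031 [0.52149653 0.217933   0.11773369] ((0.5205754041671753, 0.21734751760959625), 0.011990164406597614)
at [0.5206 0.2161 0.1815] yaw -58.1 | shift [-0.04 -0.15  9.85] turn -0.1 alt 179.9 q6 1.25 t 37.7
```

Emit:
{"fn": "send_rows", "kwargs": {
  "targets": [
    [[0,-0.1,3,0,-1],[0,-0.1,6,0,-1],[0,-0.1,8.5,0,-1],[0,-0.1,9.7,0,-1],[0,-0.1,9.7,0,-1],[0,-0.1,9.7,0,1],[0,-0.1,9.7,0,1],[0,-0.1,9.7,0,1],[0,-0.1,9.7,0,1],[0,-0.1,9.7,0,1]]
  ],
  "squeeze": 40
}}

```text
time: 38.98
position: [0.5201, 0.2181, 0.0851]
ee_rot: [[0.848, 0.53, 0.001], [0.53, -0.848, 0.001], [0.001, 0.0, -1.0]]
wrist_force: [-1.3, 0.4, 4.5]
width: 0.0229
gripper_force: 39.1
```

Run:
```python
from h import *
s=monitor.observe(); print(s['width'],s['gripper_force'],s['wrist_force'],s['position'])
R=s['ee_rot'];p=s['position'];pv=np.array([.604,.2696]);r=p[:2]-pv;a0=np.degrees(np.arctan2(r[1],r[0]));print(np.hypot(*r),a0)
end=-62.3
n=18
for k in range(1,n+1):
    a=np.radians(a0+(end-a0)*k/n);t=pv+.0995*np.array([np.cos(a),np.sin(a)])
    print(k,(R.T@np.r_[t-p[:2],0]*100).round(2),round(-(end-a0)*k/n,1))
```

```text
0.02289264572094866 39.097976088523865 [-1.30684071  0.43336797  4.52816488] [0.52012675 0.21809036 0.08510364]
0.09842746071217655 -148.44438521182403
1 [-0.08  0.83 -0.  ] -4.8
2 [0.02 1.65 0.  ] -9.6
3 [0.18 2.47 0.  ] -14.4
4 [0.42 3.27 0.  ] -19.1
5 [0.72 4.04 0.  ] -23.9
6 [1.08 4.79 0.  ] -28.7
7 [1.5 5.5 0. ] -33.5
8 [1.98 6.18 0.  ] -38.3
9 [2.52 6.81 0.  ] -43.1
10 [3.11 7.4  0.  ] -47.9
11 [3.74 7.94 0.  ] -52.6
12 [4.42 8.42 0.  ] -57.4
13 [5.14 8.84 0.01] -62.2
14 [5.88 9.2  0.01] -67.0
15 [6.66 9.5  0.01] -71.8
16 [7.46 9.74 0.01] -76.6
17 [8.27 9.9  0.01] -81.4
18 [ 9.1  10.    0.01] -86.1
```

Emit:
{"fn": "send_rows", "kwargs": {
  "targets": [
    [[-0.05,0.8,0,-4.8,1],[0,1.65,0,-9.6,1],[0.2,2.5,0,-14.4,1],[0.4,3.3,0,-19.1,1],[0.7,4.05,0,-23.9,1],[1.1,4.8,0,-28.7,1],[1.5,5.5,0,-33.5,1],[2,6.2,0,-38.3,1],[2.5,6.8,0,-43.1,1],[3.1,7.4,0,-47.9,1]]
  ]
}}

```text
time: 40.22
position: [0.5878, 0.174, 0.0851]
ee_rot: [[0.175, 0.985, 0.006], [0.985, -0.175, 0.005], [0.006, 0.005, -1.0]]
wrist_force: [5.0, 8.7, 0.5]
width: 0.0229
gripper_force: 39.4
```

Emit:
{"fn": "send_rows", "kwargs": {
  "targets": [
    [[0,0.8,0,-4.8,1],[0.15,1.65,0,-9.6,1],[0.3,2.5,0,-14.4,1],[0.55,3.3,0,-19.1,1],[0.85,4.05,0,-23.9,1],[1.2,4.8,0,-28.7,1],[1.65,5.5,0,-33.5,1],[2.15,6.2,0,-38.2,1],[2.15,6.2,0,-38.2,1],[2.15,6.2,0,-38.2,1]]
  ]
}}

```text
time: 41.48
position: [0.6515, 0.1839, 0.0851]
ee_rot: [[-0.47, 0.883, 0.003], [0.883, 0.47, 0.004], [0.002, 0.005, -1.0]]
wrist_force: [1.9, 5.2, 1.8]
width: 0.0226
gripper_force: 40.0
```

Run:
```python
from h import *
s=monitor.observe(); print(s['width'],s['gripper_force'],s['wrist_force'],s['position'])
r=s['position'][:2]-np.array([.604,.2696]);print(np.hypot(*r),np.degrees(np.arctan2(r[1],r[0])))
```

```text
0.022584794485669253 40.01092493534088 [1.89962126 5.22106981 1.81928069] [0.65147584 0.18392579 0.08509461]
0.0979490953663426 -61.007237441224824
```

Emit:
{"fn": "send_rows", "kwargs": {
  "targets": [
    [[0,0,0,0,1],[0,0,0,0,-1],[0,0,0,0,-1],[0,0,0,0,-1],[0,0,-4,0,-1],[0,0,-9,0,-1],[-4,0,-14,0,-1],[-9,0,-18,0,-1],[-13,0,-20,0,-1],[-13,0,-20,0,-1]]
  ]
}}

```text
time: 42.72
position: [0.7137, 0.0633, 0.2873]
ee_rot: [[-0.467, 0.884, 0.006], [0.884, 0.467, -0.001], [-0.004, 0.005, -1.0]]
wrist_force: [1.2, 0.6, 0.7]
width: 0.0851
gripper_force: 0.0
```

Run:
```python
from h import *
d=snap('top','t7.png');tags(d);P=cloud(d)
m=(P[...,2]>.055)&(P[...,2]<.078)&(P[...,0]>.33)&(P[...,0]<.56)&(P[...,1]>.26)&(P[...,1]<.4);Q=P[m]
l=cv2.fitLine(Q[:,:2].astype(np.float32),cv2.DIST_HUBER,0,.01,.01).ravel();print(len(Q),l,np.degrees(np.arctan2(l[1],l[0])))
m=(P[...,2]>.105)&(P[...,2]<.13)&(np.hypot(P[...,0]-.65,P[...,1]-.18)<.03);print('grip',m.sum(),P[m].mean(0) if m.any() else 0)
cv2.imwrite('pics/t7c.png',cv2.resize(d['img'][140:300,100:400,::-1],None,fx=2.6,fy=2.6,interpolation=cv2.INTER_CUBIC))
```

```text
red [358. 228.] tag [ 0.5151 -0.3058  0.0502] rect [ 516.3 -305.8] [70.1 44. ] long 4.0
red [360. 254.] tag [ 0.4344 -0.3109  0.0497] rect [ 434.5 -311.8] [69.7 44.2] long 4.8
405 [ 0.9989379  -0.04607666  0.46035373  0.32754353] -2.6409333
grip 0 0
```

View pics/t7c.png

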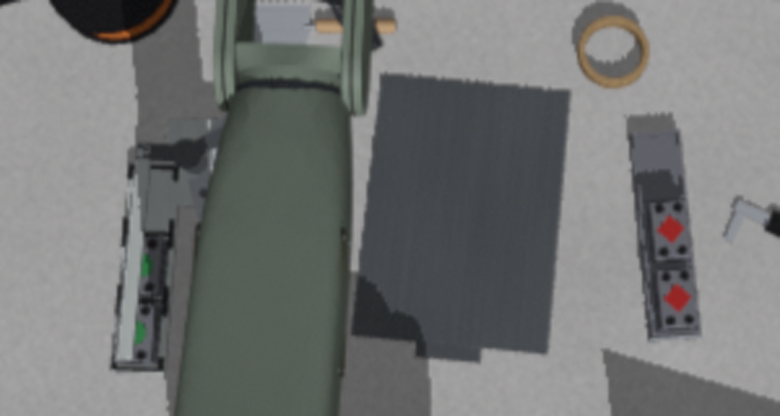

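The bar lies along the rack over both passed housings (−2.6° against −2.3° for the rack), so the lever is locked. Both rejects are seated in the tray. I hand in.

Emit:
{"fn": "send_rows", "kwargs": {
  "targets": [
    [[0,0,0,0,-1],[0,0,0,0,-1],[0,0,0,0,-1],[0,0,0,0,-1]]
  ]
}}

```text
time: 43.28
position: [0.711, 0.0678, 0.284]
ee_rot: [[-0.472, 0.882, -0.001], [0.882, 0.472, -0.0], [0.0, -0.001, -1.0]]
wrist_force: [1.0, 0.4, -0.2]
width: 0.0858
gripper_force: 0.0
```

```bash
python3 -c "
from rig import job
print(job.job_done())"
```

```text
the job is handed in; nothing more can be done
None
```

The job is handed in (no verdict was returned): I threw the lever to loading first, put two green housings in the transit rack and two red in the reject tray, all flat, locked the lever again, and left the tools and tape alone.

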